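# Change the anvil on the quick-change slides

## Task

Three spring-loaded slides stand on the bench, and the V anvil is the one latched in. Press down the catch pad at the end of its slide so that its carriage springs right back out, then push the carriage with the spot anvil along its rail until the catch clicks and it stays in by itself. Leave the slide with the bush as it is, with its carriage out.

Things in the scene. Friction and masses are not known exactly. Their poses are not given: they have to be found in the camera images.
- v_slide: slide carrying the V anvil (black round anvil with a V groove across the top, 41 mm wide). Three slides alike: base plate 220 x 62 x 8 mm, fixed; origin centre of its underside, z up, +x along the rail to the catch end ('in'), roughly to the robot's left, world +y. Rail with a grey carriage (56 x 46 mm, top 39 mm above bench), part on top, at most 70 mm above bench. Carriage starts latched in.
- spot_slide: like v_slide, carrying the spot anvil (pale grey disc 39 mm wide with a blunt cone on top); carriage starts out.
- bush_slide: like v_slide, carrying the bush (pale grey hollow flanged sleeve, 31 mm wide, 25 mm high); carriage starts out and stays out. Nearby: a tall grey cabinet at world x > 0.5, y > 0.2 (swing the arm clear of it), a flat tray with 22 mm walls, tester box 92 mm high at x > 0.61.
- v_pad (a point): top centre of the V slide's catch pad (black, ribbed, 30 x 30 mm, 34 mm above bench, at x = 0.087 m in v_slide's frame; low cheeks beside it, 22 mm high). Pressed straight down 7 mm or more (5 to 6 N; hard stop at 9 mm) it frees the carriage, which springs out by itself toward -x; the pad rises again when let go. The other slides have the same pad.
- spot_plate (a point): point on the rear (-x) face of the spot carriage's thumb plate, 52 mm above bench, mid-width: an upright steel plate 8 mm thick, 36 mm wide, 39 to 65 mm above bench, at the carriage's rear end, for pushing it in (+x of spot_slide). Moves with the carriage: at x = -0.068 m + joint in spot_slide's frame. The anvil stands 5 mm or more in front of it.
- v_carriage (a joint): travel of the V anvil's carriage along its slide, m: 0 = out at the rear stop, about 0.043 = latched in (so at the start), 0.052 = hard stop.
- spot_carriage (a joint): travel of the spot anvil's carriage, m: 0 = out (start). A spring pushes it out with 2 to 4 N all along; from 0.027 the catch adds to it (about 8 N in all); past 0.044 it has clicked and, let go, rests latched at about 0.043; let go earlier it springs back to 0. Hard stop at 0.052.
- bush_carriage (a joint): travel of the bush's carriage, m: 0 = out (start and end), same scale.

How it is judged:
On the way, in this order (a step that is already met when the one before it is completed fails the run):
1. the V anvil's catch has been pressed and its carriage is back out, while the spot anvil's carriage is not in (value of joint v_carriage below 0.008 m and value of joint spot_carriage below 0.02 m), for 0.1 s.
2. the spot anvil's carriage is pushed in past the click (value of joint spot_carriage above 0.04 m), for 0.2 s.
At the end, for the whole second after the job is handed in: The spot anvil's carriage is latched in by itself (joint above 0.040) and at rest; the V anvil's carriage is out (joint below 0.008) and at rest; the bush's carriage is out (joint below 0.008) (value of joint spot_carriage above 0.04 m and velocity of joint spot_carriage between -0.01 and 0.01 m/s and value of joint each of v_carriage, bush_carriage below 0.008 m and velocity of joint v_carriage between -0.01 and 0.01 m/s); the robot touches nothing.
It fails at once if the carriage with the bush is pushed in (more than 20 mm) (value of joint bush_carriage above 0.02 m).
It also fails if it takes over 45 s, if anything falls off the work surface, if the arm or the gripper's body presses on something with over 40 N, if the wrist force passes 120 N, or if a joint passes its speed limit or range.

## Robot

A 7-joint arm with a two-finger parallel gripper is mounted at the origin on a cart in front of the work surface, level with it; the furniture and walls round the work are solid. World frame = base frame: x ahead of the robot, y to its left, z up, the work surface at z = 0. Lengths are in m, angles in rad, forces in N, time in s.
With the tool pointing down it reaches from about 0.425 to 0.925 m from the base axis. Payload 6.8 kg.
Tool frame: the origin (TCP) lies at the very end of the fingers, on their centre line; the grasp point (between the pads) lies 19 mm behind it (r.tcp_to_grasp is the distance from the TCP to the grasp point, in m); z points along the fingers, y is the line along which they close (so a half turn about z gives the same grasp; the last joint's range is limited). The gripper opens to 85 mm and grips with 20 to 120 N. Pads are 22 mm wide; open, the fingers measure 114 mm over their backs; the gripper's body (76 mm by 85 mm) begins 54 mm behind the grasp point. The pads swing forward as they close: fully open they stand 13 mm farther back than shut.
Start: joints at [-1.39, 0.477, 0.022, 1.555, -0.011, 1.109, -0.083], TCP at [0.192, 0.647, 0.207] pointing down, gripper open.
Joint ranges: [-2.96, 2.96], [-0.34, 2.1], [-1.41, 1.46], [0.24, 2.44], [-1.37, 4.51], [0.17, 1.92], [-2.96, 2.96]. Speed limits (rad/s): [2.39, 2.39, 3.14, 3.14, 3.14, 3.14, 3.14].

## Interface

Orientations are given as a rotation vector (axis times angle).
In Python, from bench import r gives the robot as it stands.
- The arm moves only by the tool step_arm, never from a script. Its argument "moves" is a list of rows, each a list of 7 numbers: the shift along the tool's x, y, z in mm, then the turn, a rotation vector about the tool's x, y, z in rad, then the finger opening in mm, from 0 to 85.4. A call has 1 to 8 rows; each row is the pose to reach, as a shift and turn from the pose commanded when the call began, along the tool's axes at that moment; what a row does not reach only later rows make up. A row lasts 1/10 s, in which the tool goes at most 50 mm and 8.59 degrees, less where a joint would pass 70% of its speed; a pose out of reach is approached as far as the arm can. A call with a gripper value outside its range is refused whole. The fingers move at their own pace and stop on an object; "grip_force" is the grip in N (left out, the last holds). Time passes only in rows, so rows that repeat a pose let the fingers close. It gives the time, the measured TCP pose, the force, the opening and the grip force at its end, in the units of the state.
- r.get_obs(): the state, without advancing time (a new reading comes with each control period).
- r.grab_frame(name): name is "scene" or "top" or "wrist"; returns a dict with "image" (400x640x3 uint8, red, green, blue), "depth" (400x640 float32, m along the optical axis (not along the pixel's ray), 0 where there is no reading), "mtx" (3x3 intrinsics, pixels), "rvec" (rotation vector, rad) and "tvec" (3), from world to camera coordinates, as OpenCV has them. Camera axes: x right, y down, z forward; pixel columns grow to the right and rows downward; lengths in m; the calibration is good to about 2 mm. A picture is of the moment at which its call begins.
- r.hand_in(): hands the job in; it is judged then, once.
The state is a dict: "clock": time; "joints": joint angles; "qvel": joint speeds; "tau": joint torques, N m; "tcp_pos": TCP position; "orientation": TCP orientation; "contact_force": force on the tool from outside, world axes, zero at the start; "moment": the same for the moment, N m; "grip_width": finger opening in m; "gripper_force": force on a finger pad.
Only numpy, scipy, OpenCV 4.12 (cv2) and the standard library are available. Lean on these libraries where they do the work, as an engineer would, in place of code of your own. Each camera call takes 0.05 s, during which the arm holds its last target. There are 200 camera calls.

## Working session

There is one attempt and no reset: what is moved stays moved. The work goes in short steps, Python scripts to look and compute and a tool call to move; the robot and the scene stay as the last step left them, time stands still between calls to the robot, and variables do not carry over. Pictures are saved under pics/ and viewed, at most 11 in all, crops included, and the job is handed in when it is done.

Besides the shell and the picture viewer there is one more tool, called after "Call:" as name(argument=value, ...) on one line, values as JSON. step_arm: Moves the arm, as the interface text tells. Its arguments: {"type":"object","properties":{"moves":{"type":"array","items":{"type":"array","items":{"type":"number"}}},"grip_force":{"type":"number"}},"required":["moves"]}

```bash
mkdir -p pics; cat > h.py <<'E'
import numpy as np, cv2
from bench import r
def grab(n,save=None):
    f=r.grab_frame(n)
    if save: cv2.imwrite('pics/'+save,f['image'][:,:,::-1]); np.savez('pics/'+save+'.npz',**f)
    return f
def px2w(f,u,v,z=None):
    R=cv2.Rodrigues(np.array(f['rvec'],float))[0];t=np.array(f['tvec'],float).ravel()
    d=np.linalg.inv(f['mtx'])@np.array([u,v,1.]); c=-R.T@t; w=R.T@d
    s=(z-c[2])/w[2] if z is not None else np.median(f['depth'][int(v)-1:int(v)+2,int(u)-1:int(u)+2])
    return c+w*s
E
python3 - <<'E'
from h import *
grab('top','t1.png');grab('scene','s1.png');o=r.get_obs();print(o)
E
```

```text
{'clock': 0.1, 'joints': array([-1.39011025,  0.47773454,  0.02235029,  1.55633471, -0.0114999 ,
        1.10933839, -0.08309229]), 'qvel': array([ 2.43584327e-05, -3.27501115e-04, -2.19688430e-03, -2.57975983e-03,
       -4.47237469e-04, -4.29208638e-05,  1.57166292e-04]), 'tau': array([ 4.03631202e-03, -5.97764754e+01,  1.61358029e+00, -2.81957674e+01,
        1.28367136e-02,  4.99302201e-03, -3.54664735e-05]), 'tcp_pos': array([0.19208596, 0.64648784, 0.20651922]), 'orientation': array([-4.51999638e-01, -3.10878797e+00,  2.64303696e-03]), 'contact_force': array([ 0.72191727, -0.34315067,  0.13303573]), 'moment': array([-0.03230736,  0.00509354, -0.06273061]), 'gripper_force': 0.0, 'grip_width': 0.08499287223703532}
```

View pics/t1.png

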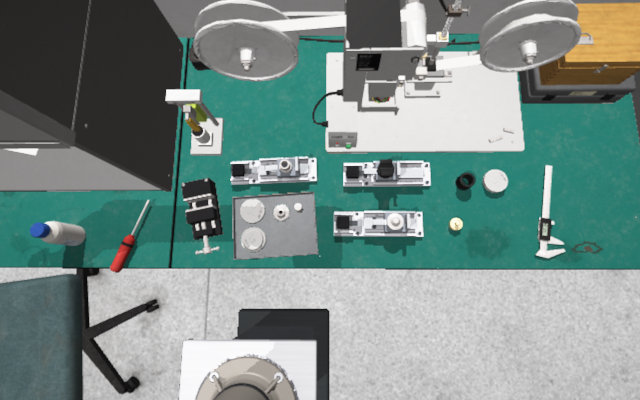

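View pics/s1.png

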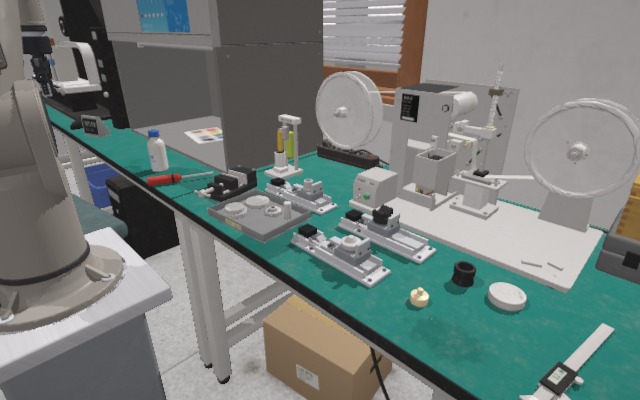

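The top view shows three slides: bush at (273,170), the V slide at (387,174), the spot slide at (378,224). The catch pads (black) are at the left. I'll enlarge.

```bash
python3 - <<'E'
from h import *
im=cv2.imread('pics/t1.png')[140:260,220:440]
cv2.imwrite('pics/t1c.png',cv2.resize(im,None,fx=3.6,fy=3.6,interpolation=cv2.INTER_CUBIC))
f=np.load('pics/t1.png.npz')
for n,u,v,z in [('vpad',352,174,.034),('vanv',385,170,.06),('spotanv',396,222,.06),('spad',342,224,.034),('bush',285,166,.06)]:
    print(n,px2w(f,u,v,z).round(3),px2w(f,u,v).round(3))
E
```

```text
vpad [ 0.55  -0.246  0.034] [ 0.549 -0.245  0.036]
vanv [ 0.552 -0.323  0.06 ] [ 0.55  -0.322  0.066]
spotanv [ 0.426 -0.345  0.06 ] [ 0.426 -0.345  0.063]
spad [ 0.425 -0.22   0.034] [ 0.425 -0.22   0.035]
bush [ 0.563 -0.083  0.06 ] [ 0.569 -0.08   0.041]
```

View pics/t1c.png

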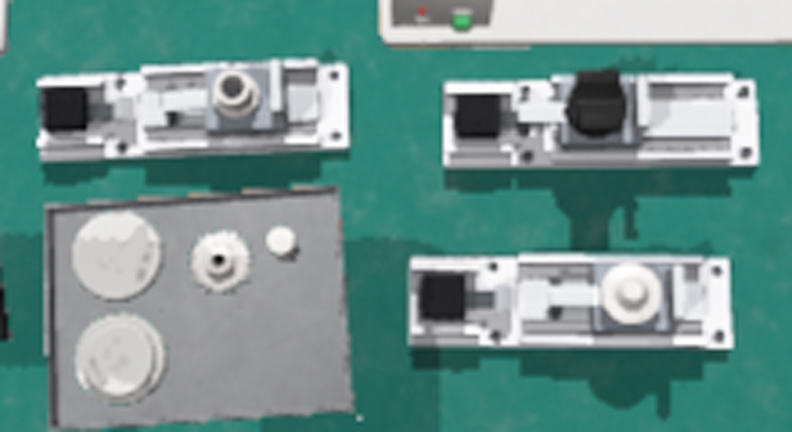

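Crop: V pad at crop (478,116), base corners of V slide at (445,83),(445,166),(755,80),(758,163); spot base corners (410,257),(410,347),(731,259),(733,347). Both slides have close to zero yaw relative to world +y.

```bash
cat >> h.py <<'E'
def delta(ps,yaw=None):
    o=r.get_obs(); R=cv2.Rodrigues(np.array(o['orientation']))[0]
    print('tcp',o['tcp_pos'].round(4),'ydir',R[:,1].round(3),'z',R[:,2].round(3),'F',o['contact_force'].round(1),'t',o['clock'])
    # turn (rotvec, tool frame) to tool-down with y -> world +y
    G=np.array([[-1,0,0],[0,1,0],[0,0,-1.]]); print('turn',cv2.Rodrigues(R.T@G)[0].ravel().round(3))
    for p in ps: print((R.T@(np.array(p)-o['tcp_pos'])*1000).round(0))
E
python3 - <<'E'
from h import *
f=np.load('pics/t1.png.npz')
q=lambda u,v,z:px2w(f,220+u/3.6-.36,140+v/3.6-.36,z)
for n,c in [('v',[(445,83),(445,166),(755,80),(758,163)]),('s',[(410,257),(410,347),(731,259),(733,347)])]:
    P=np.array([q(*p,.008) for p in c]);print(n,P.round(3).tolist(),P.mean(0).round(4),'len',np.linalg.norm(P[2]-P[0]).round(3),np.linalg.norm(P[1]-P[0]).round(3))
print(q(478,116,.034),q(443,296,.034))
delta([(.225,.60,.2),(.255,.56,.2),(.275,.515,.2),(.29,.47,.2),(.305,.425,.2),(.32,.38,.2),(.335,.34,.2),(.36,.30,.2)])
E
```

```text
v [[0.587, -0.225, 0.008], [0.526, -0.224, 0.008], [0.587, -0.443, 0.008], [0.527, -0.442, 0.008]] [ 0.5569 -0.3337  0.008 ] len 0.219 0.061
s [[0.461, -0.2, 0.008], [0.399, -0.2, 0.008], [0.46, -0.42, 0.008], [0.399, -0.419, 0.008]] [ 0.4297 -0.3096  0.008 ] len 0.221 0.062
[ 0.55503952 -0.24659606  0.034     ] [ 0.43055489 -0.22174078  0.034     ]
tcp [0.1921 0.6465 0.2065] ydir [ 0.285  0.959 -0.002] z [-0.    -0.002 -1.   ] F [ 0.7 -0.3  0.1] t 0.1
turn [-0.002 -0.    -0.289]
[-45. -35.   7.]
[-85. -65.   7.]
[-117. -102.    7.]
[-144. -141.    7.]
[-171. -180.    7.]
[-199. -219.    7.]
[-224. -253.    7.]
[-260. -284.    7.]
```

Call:
step_arm(moves=[[-40,-30,0,0,0,-0.05,0],[-75,-65,0,0,0,-0.1,0],[-105,-102,0,0,0,-0.15,0],[-135,-141,0,0,0,-0.2,0],[-165,-180,0,0,0,-0.25,0],[-195,-219,0,0,0,-0.289,0],[-224,-253,0,0,0,-0.289,0],[-250,-290,0,0,0,-0.289,0]])

```text
clock: 0.9
tcp_pos: [0.3499, 0.2959, 0.2073]
orientation: [0.0, 3.142, 0.0]
contact_force: [0.7, 0.4, -0.3]
grip_width: 0.0001
gripper_force: 0.0
```

```bash
python3 - <<'E'
from h import *
delta([(.36,.30,.2),(.43,.1,.18),(.556,-.247,.1)])
E
```

```text
tcp [0.3499 0.2959 0.2073] ydir [0. 1. 0.] z [ 0.  0. -1.] F [ 0.7  0.4 -0.3] t 0.9
turn [ 0.  0. -0.]
[-10.   4.   7.]
[ -80. -196.   27.]
[-206. -543.  107.]
```

Call:
step_arm(moves=[[-18,-45,0,0,0,0,0],[-35,-90,0,0,0,0,0],[-55,-133,0,0,0,0,0],[-73,-178,0,0,0,0,0],[-90,-223,0,0,0,0,0],[-108,-268,0,0,0,0,0],[-125,-313,0,0,0,0,0],[-142,-358,0,0,0,0,0]])

```text
clock: 1.7
tcp_pos: [0.4915, -0.0619, 0.2074]
orientation: [-0.001, 3.142, 0.0]
contact_force: [0.3, 0.8, -0.6]
grip_width: -0.0001
gripper_force: 0.0
```

Call:
step_arm(moves=[[-15,-44,10,0,0,0,0],[-30,-88,20,0,0,0,0],[-45,-132,30,0,0,0,0],[-55,-160,60,0,0,0,0],[-64,-185,97,0,0,0,0],[-64,-185,107,0,0,0,0],[-64,-185,107,0,0,0,0]])

```text
clock: 2.4
tcp_pos: [0.5535, -0.2446, 0.0981]
orientation: [-0.001, -3.137, -0.002]
contact_force: [-0.3, 1.1, 0.5]
grip_width: -0.0002
gripper_force: 0.0
```

```bash
python3 - <<'E'
from h import *
f=grab('wrist','w1.png'); grab('top','t2.png')
delta([(.556,-.247,.034)])
R=cv2.Rodrigues(f['rvec'])[0]
for n,p in [('vpad',(.556,-.247,.034))]:
    print(n,cv2.projectPoints(np.array([p]),f['rvec'],f['tvec'],f['mtx'],None)[0].ravel())
E
```

```text
tcp [ 0.5556 -0.244   0.1009] ydir [-0.001  1.     0.001] z [ 0.     0.001 -1.   ] F [ 0.6 -0.2  0.7] t 2.5
turn [0.001 0.    0.001]
[-0. -3. 67.]
vpad [321.39961765 209.32603651]
```

View pics/w1.png

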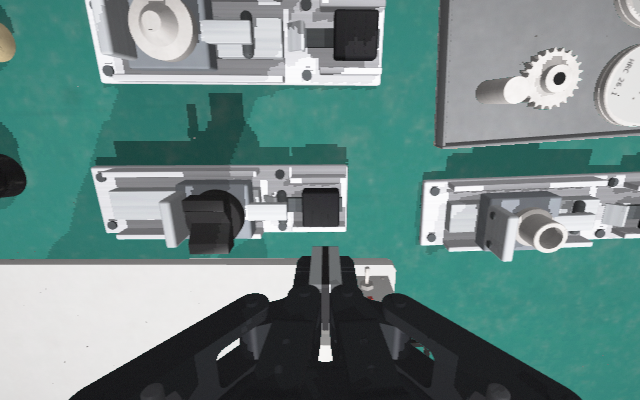

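Wrist view: V pad's top centre at about (321,206), predicted (321,209): position confirmed. Press, staged.

Call:
step_arm(moves=[[0,-3,35,0,0,0,0],[0,-3,58,0,0,0,0],[0,-3,66,0,0,0,0],[0,-3,71,0,0,0,0],[0,-3,75,0,0,0,0],[0,-3,75,0,0,0,0],[0,-3,75,0,0,0,0]])

```text
clock: 3.2
tcp_pos: [0.556, -0.2483, 0.0263]
orientation: [-0.0, 3.14, -0.001]
contact_force: [-0.6, 0.3, 0.5]
grip_width: -0.0
gripper_force: 0.0
```

```bash
python3 - <<'E'
from h import *
f=grab('top','t3.png')
im=f['image'][140:260,320:440]
cv2.imwrite('pics/t3c.png',cv2.resize(im,None,fx=4,fy=4)[:,:,::-1])
delta([(.556,-.247,.15)])
E
```

```text
tcp [ 0.556  -0.2483  0.0263] ydir [-0.  1. -0.] z [ 0.001 -0.    -1.   ] F [-0.5 -0.7 -0.5] t 3.25
turn [-0.     0.001  0.   ]
[  -0.    1. -124.]
```

View pics/t3c.png

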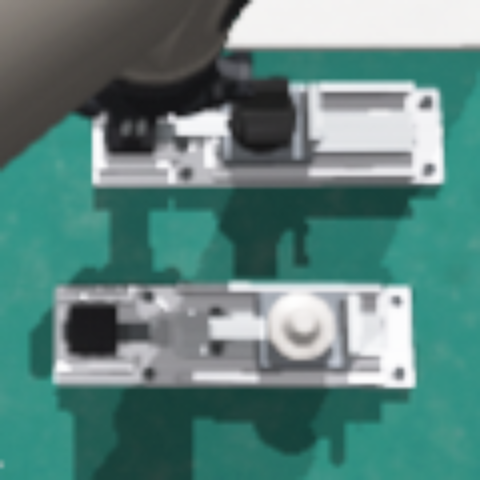

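The V carriage is still in (anvil at crop (262,118)) and no force is read; I'll look with the wrist camera.

```bash
python3 - <<'E'
from h import *
f=grab('wrist','w2.png')
cv2.imwrite('pics/w2c.png',cv2.resize(f['image'][120:320,180:460],None,fx=2.8,fy=2.8)[:,:,::-1])
for p in [(.556,-.247,.034),(.556,-.2483,.0263)]:
    print(p,cv2.projectPoints(np.array([p]),f['rvec'],f['tvec'],f['mtx'],None)[0].ravel())
E
```

```text
(0.556, -0.247, 0.034) [326.51981418 246.72305634]
(0.556, -0.2483, 0.0263) [324.28332708 240.89231318]
```

View pics/w2c.png

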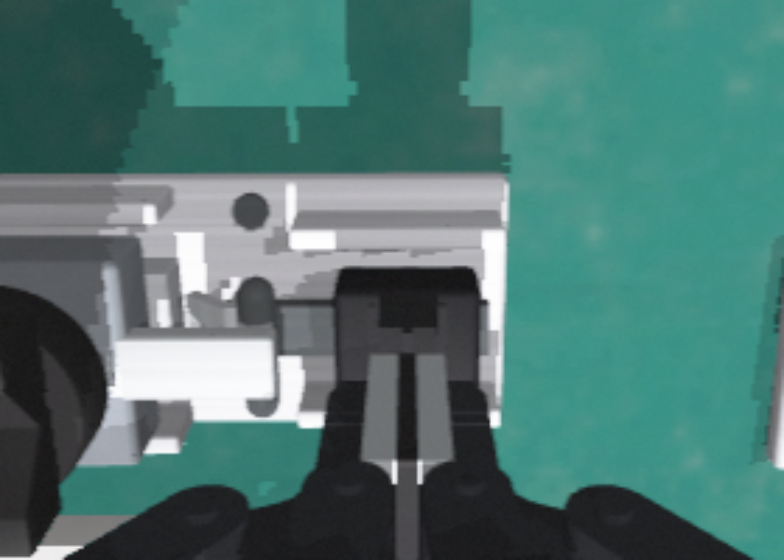

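```bash
python3 - <<'E'
from h import *
f=np.load('pics/w2.png.npz')
for x,y in [(380,362),(430,362),(380,400),(407,310),(360,340),(450,340),(405,280),(440,290),(360,280),(320,235)]:
    print((x,y),px2w(f,180+x/2.8,120+y/2.8).round(4))
E
```

```text
(380, 362) [ 0.5459 -0.2524  0.0569]
(430, 362) [ 0.5458 -0.2437  0.0573]
(380, 400) [ 0.5459 -0.252   0.0702]
(407, 310) [ 0.5459 -0.2477  0.0344]
(360, 340) [ 0.5527 -0.2572  0.0339]
(450, 340) [ 0.5528 -0.2389  0.0336]
(405, 280) [ 0.5417 -0.2481  0.0286]
(440, 290) [ 0.5423 -0.241   0.0327]
(360, 280) [ 0.5413 -0.2573  0.0296]
(320, 235) [ 0.5342 -0.2659  0.0218]
```

```bash
python3 - <<'E'
from h import *
f=np.load('pics/w2.png.npz')
for x in (385,407,345,465):
    print(x)
    for v in range(214,256,3): print(v,px2w(f,int(180+x/2.8),v).round(4),f['image'][v,int(180+x/2.8)])
E
```

```text
385
214 [ 0.5457 -0.253   0.0082] [179 180 185]
217 [ 0.5416 -0.2526  0.0242] [22 22 24]
220 [ 0.5415 -0.2525  0.0291] [27 25 26]
223 [ 0.5421 -0.2524  0.0321] [28 28 30]
226 [ 0.5435 -0.2524  0.0333] [31 31 32]
229 [ 0.5453 -0.2524  0.0334] [31 32 33]
232 [ 0.5469 -0.2524  0.0339] [29 29 30]
235 [ 0.5486 -0.2524  0.0341] [28 30 31]
238 [ 0.5507 -0.2524  0.0337] [64 64 67]
241 [ 0.5524 -0.2524  0.0339] [64 62 67]
244 [ 0.5544 -0.2524  0.0338] [67 67 70]
247 [ 0.5457 -0.2518  0.0549] [112 114 117]
250 [ 0.5454 -0.2517  0.0587] [111 114 115]
253 [ 0.5457 -0.2517  0.0612] [112 116 117]
407
214 [ 0.5457 -0.2479  0.008 ] [181 180 185]
217 [ 0.5415 -0.2479  0.0244] [24 24 26]
220 [ 0.5416 -0.2479  0.0288] [24 24 24]
223 [ 0.542  -0.2479  0.0325] [25 24 28]
226 [ 0.5434 -0.2479  0.0336] [30 30 31]
229 [ 0.5449 -0.2479  0.0342] [29 27 30]
232 [ 0.5467 -0.2479  0.0344] [26 26 29]
235 [ 0.5485 -0.2479  0.0343] [32 30 31]
238 [ 0.5503 -0.2479  0.0346] [29 27 29]
241 [ 0.552  -0.2479  0.0348] [69 68 72]
244 [ 0.5542 -0.2479  0.0342] [70 69 73]
247 [ 0.5455 -0.2479  0.0553] [27 27 28]
250 [ 0.545
[... 532 characters left out ...]
 [ 0.5564 -0.2605  0.0336] [63 62 64]
250 [ 0.5582 -0.2605  0.0337] [67 67 69]
253 [ 0.5601 -0.2606  0.0339] [66 67 70]
465
214 [ 0.5459 -0.2344  0.0076] [183 184 187]
217 [ 0.5418 -0.2355  0.0236] [23 21 22]
220 [ 0.5413 -0.2359  0.0297] [25 24 25]
223 [ 0.5421 -0.236   0.0322] [27 27 30]
226 [ 0.5433 -0.2361  0.0336] [50 51 54]
229 [ 0.545  -0.2361  0.034 ] [54 53 58]
232 [ 0.5469 -0.236   0.0337] [59 58 62]
235 [ 0.5487 -0.236   0.0338] [57 58 62]
238 [ 0.5508 -0.2359  0.0334] [58 59 61]
241 [ 0.5529 -0.2359  0.033 ] [63 62 65]
244 [ 0.5544 -0.2359  0.0337] [63 64 67]
247 [ 0.5564 -0.2358  0.0335] [66 66 68]
250 [ 0.5583 -0.2358  0.0336] [66 67 69]
253 [ 0.5599 -0.2358  0.0342] [68 68 72]
```

The depth says the fingertip ends at z≈0.0535 while the pose reads 0.026: the tip really sits ~27 mm above the reported TCP, so it has not touched yet (~20 mm to go). I'll descend cautiously by force.

Call:
step_arm(moves=[[0,0,8,0,0,0,0],[0,0,14,0,0,0,0],[0,0,18,0,0,0,0],[0,0,20,0,0,0,0],[0,0,22,0,0,0,0],[0,0,22,0,0,0,0]])

```text
clock: 3.9
tcp_pos: [0.5553, -0.248, 0.0033]
orientation: [0.0, -3.141, -0.0]
contact_force: [-1.8, 1.2, 3.0]
grip_width: -0.0005
gripper_force: 1.8
```

Call:
step_arm(moves=[[0,0,2,0,0,0,0],[0,0,4,0,0,0,0],[0,0,5,0,0,0,0],[0,0,5,0,0,0,0],[0,0,5,0,0,0,0]])

```text
clock: 4.4
tcp_pos: [0.5555, -0.2479, 0.0005]
orientation: [0.0, 3.141, 0.002]
contact_force: [-6.2, 4.6, 23.7]
grip_width: -0.0
gripper_force: 11.9
```

```bash
python3 - <<'E'
from h import *
f=grab('wrist','w3.png')
delta([])
for v in range(200,256,4): print(v,px2w(f,int(180+385/2.8),v).round(4),px2w(f,int(180+345/2.8),v).round(4))
E
```

```text
tcp [ 5.556e-01 -2.479e-01  5.000e-04] ydir [0.    1.    0.001] z [ 0.001  0.001 -1.   ] F [-6.5  4.6 23.5] t 4.45
turn [ 0.001  0.001 -0.   ]
200 [ 0.5277 -0.2518  0.0077] [ 0.5277 -0.2595  0.0077]
204 [ 0.53   -0.2518  0.0076] [ 0.5299 -0.2595  0.008 ]
208 [ 0.5322 -0.2518  0.008 ] [ 0.5324 -0.2596  0.0076]
212 [ 0.5326 -0.2517  0.0134] [ 0.5324 -0.2592  0.0138]
216 [ 0.5326 -0.2516  0.0194] [ 0.5326 -0.2588  0.0194]
220 [ 0.5337 -0.2515  0.0221] [ 0.5339 -0.2587  0.0215]
224 [ 0.536  -0.2516  0.0218] [ 0.536  -0.2587  0.0217]
228 [ 0.5415 -0.2518  0.014 ] [ 0.5417 -0.2594  0.0137]
232 [ 0.5412 -0.2516  0.02  ] [ 0.5417 -0.259   0.019 ]
236 [ 0.542  -0.2516  0.0234] [ 0.542  -0.2587  0.0234]
240 [ 0.5437 -0.2516  0.0246] [ 0.5439 -0.2587  0.0242]
244 [ 0.5461 -0.2516  0.0242] [ 0.5459 -0.2587  0.0247]
248 [ 0.5451 -0.2514  0.0308] [ 0.5483 -0.2588  0.0244]
252 [ 0.5452 -0.2513  0.0346] [ 0.5505 -0.2588  0.0245]
```

View pics/w3.png

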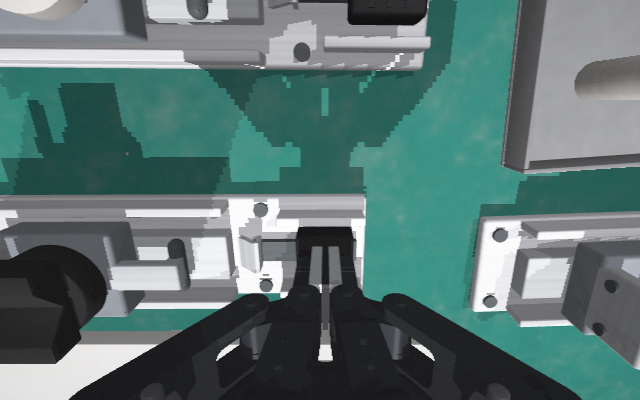

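Pad is at 0.0245 m (hard stop), and the V carriage has sprung left away from the catch. Lift off and go behind the spot plate (true tip ≈ reported + 24 mm).

Call:
step_arm(moves=[[0,0,-20,0,0,0,0],[0,0,-65,0,0,0,0],[0,0,-110,0,0,0,0],[30,-40,-110,0,0,0,0],[60,-80,-110,0,0,0,0],[90,-115,-110,0,0,0,0],[115,-150,-110,0,0,0,0],[125,-190,-110,0,0,0,0]])

```text
clock: 5.25
tcp_pos: [0.4271, -0.4392, 0.1082]
orientation: [-0.003, -3.14, -0.001]
contact_force: [2.0, 0.9, 0.1]
grip_width: 0.0001
gripper_force: 0.0
```

```bash
python3 - <<'E'
from h import *
f=grab('wrist','w4.png')
delta([(.430,-.43,.022)])
for p in [(.430,-.3776,.052),(.430,-.3776,.065)]:
    print(p,cv2.projectPoints(np.array([p]),f['rvec'],f['tvec'],f['mtx'],None)[0].ravel())
E
```

```text
tcp [ 0.4246 -0.4478  0.1092] ydir [ 0.009  1.    -0.007] z [-0.001 -0.007 -1.   ] F [-0.9 -7.   1.7] t 5.3
turn [-0.007 -0.001 -0.009]
[-5. 18. 87.]
(0.43, -0.3776, 0.052) [404.01826123 212.74084969]
(0.43, -0.3776, 0.065) [408.38686265 218.82775496]
```

View pics/w4.png

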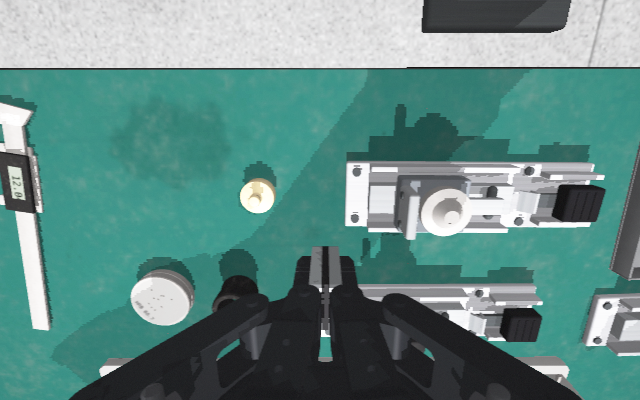

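The plate's rear face is at about (407,215), as predicted; descend behind it.

Call:
step_arm(moves=[[0,0,0,0,0,0,0],[0,5,30,0,0,0,0],[0,5,60,0,0,0,0],[0,5,80,0,0,0,0],[0,5,86,0,0,0,0],[0,5,86,0,0,0,0],[0,5,86,0,0,0,0]])

```text
clock: 6.0
tcp_pos: [0.4312, -0.4332, 0.0233]
orientation: [-0.001, 3.141, -0.001]
contact_force: [0.5, 0.0, 0.2]
grip_width: -0.0005
gripper_force: 0.0
```

```bash
python3 - <<'E'
from h import *
f=grab('wrist','w5.png')
delta([(.430,-.3776,.022)])
c=lambda p:cv2.projectPoints(np.array([p]),f['rvec'],f['tvec'],f['mtx'],None)[0].ravel().round(0)
print(c((.430,-.3776,.052)),c((.43,-.4328,.046)),c((.412,-.3776,.065)))
t=r.grab_frame('top')['image'][140:260,320:440]
cv2.imwrite('pics/c5.png',np.hstack([f['image'][:,:,::-1][100:340,120:560],cv2.resize(t,(240,240))[:,:,::-1]]))
E
```

```text
tcp [ 0.4313 -0.4335  0.0236] ydir [-0.001  1.    -0.001] z [ 0.002 -0.001 -1.   ] F [ 0.1 -0.3 -0.8] t 6.05
turn [-0.001  0.002  0.001]
[ 1. 56.  2.]
[434. 263.] [325. 257.] [448. 242.]
```

View pics/c5.png

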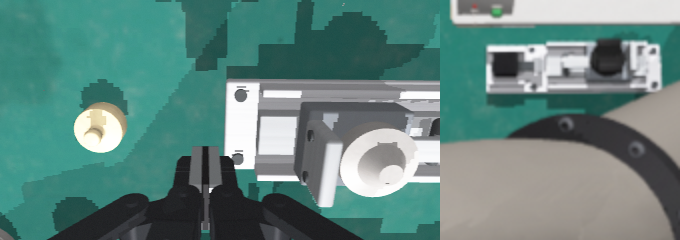

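V carriage is out (top view, anvil at crop (607,57)); the fingers stand behind the plate. Push along +y.

Call:
step_arm(moves=[[0,15,0,0,0,0,0],[0,28,0,0,0,0,0],[0,38,0,0,0,0,0],[0,48,0,0,0,0,0],[0,58,0,0,0,0,0],[0,66,0,0,0,0,0],[0,72,0,0,0,0,0],[0,72,0,0,0,0,0]])

```text
clock: 6.9
tcp_pos: [0.4309, -0.3613, 0.0227]
orientation: [-0.001, 3.141, -0.002]
contact_force: [1.3, -3.9, -2.4]
grip_width: -0.0001
gripper_force: 2.0
```

```bash
python3 - <<'E'
from h import *
f=grab('wrist','w6.png')
delta([])
for u in range(325,385,4): print(u,px2w(f,u,258).round(4),px2w(f,u,275).round(4),f['image'][258,u])
E
```

```text
tcp [ 0.4309 -0.3614  0.0227] ydir [-0.     1.    -0.001] z [ 0.001 -0.001 -1.   ] F [ 1.3 -3.6 -1.1] t 6.95
turn [-0.001  0.001  0.   ]
325 [ 0.4203 -0.3609  0.0632] [ 0.4204 -0.3608  0.0775] [29 27 28]
329 [ 0.4205 -0.359   0.0628] [ 0.4209 -0.3592  0.0767] [88 90 91]
333 [ 0.4207 -0.3572  0.0625] [ 0.4208 -0.3575  0.0769] [103 106 107]
337 [ 0.4206 -0.3553  0.0627] [ 0.4207 -0.3558  0.0771] [102 104 107]
341 [ 0.4246 -0.3531  0.0554] [ 0.4243 -0.3538  0.0712] [30 31 32]
345 [ 0.4245 -0.3511  0.0556] [ 0.4246 -0.352   0.0707] [32 34 35]
349 [ 0.4246 -0.3492  0.0554] [ 0.4247 -0.3503  0.0706] [31 32 35]
353 [ 0.4231 -0.3475  0.0581] [ 0.4247 -0.3485  0.0705] [97 98 99]
357 [ 0.4195 -0.3463  0.0647] [ 0.4283 -0.346   0.0647] [211 214 218]
361 [ 0.4193 -0.3445  0.065 ] [ 0.4284 -0.3442  0.0645] [238 240 242]
365 [ 0.4194 -0.3427  0.0649] [ 0.4282 -0.3424  0.0649] [236 237 240]
369 [ 0.4197 -0.3408  0.0642] [ 0.4286 -0.3404  0.0641] [224 226 229]
373 [ 0.4338 -0.3345  0.0384] [ 0.4443 -0.334   0.0388] [171 177 185]
377 [ 0.429  -0.3339  0.0472] [ 0.4443 -0.3318  0.0387] [114 113 114]
381 [ 0.4262 -0.3329  0.0523] [ 0.4354 -0.3325  0.0531] [210 206 204]
```

View pics/w6.png

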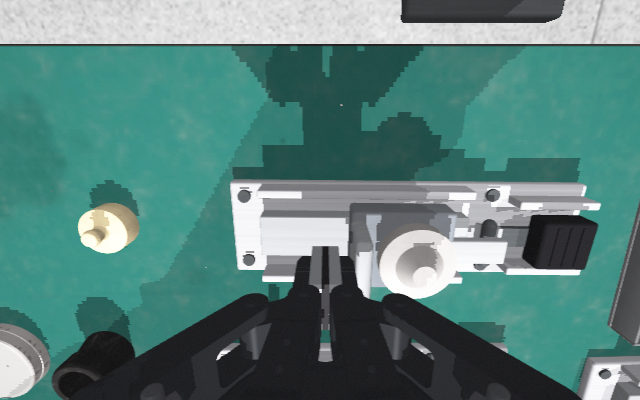

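Plate in contact, rear face at y≈-0.347, so joint ≈0.030. Push 17.5 mm more.

Call:
step_arm(moves=[[0,5,0,0,0,0,0],[0,10,0,0,0,0,0],[0,14,0,0,0,0,0],[0,17.5,0,0,0,0,0],[0,17.5,0,0,0,0,0],[0,17.5,0,0,0,0,0],[0,17.5,0,0,0,0,0]])

```text
clock: 7.65
tcp_pos: [0.4309, -0.3439, 0.0227]
orientation: [-0.0, 3.141, -0.001]
contact_force: [2.4, -4.1, 2.0]
grip_width: 0.0003
gripper_force: 2.0
```

```bash
python3 - <<'E'
from h import *
f=grab('wrist','w7.png')
delta([])
for u in range(345,377,3): print(u,px2w(f,u,258).round(4),px2w(f,u,275).round(4),f['image'][258,u])
E
```

```text
tcp [ 0.4309 -0.344   0.0227] ydir [-0.  1. -0.] z [ 0.001 -0.    -1.   ] F [ 2.5 -3.9  1.8] t 7.7
turn [-0.     0.001  0.   ]
345 [ 0.4247 -0.3337  0.0551] [ 0.4247 -0.3347  0.0707] [32 34 36]
348 [ 0.4246 -0.3323  0.0554] [ 0.4246 -0.3333  0.0707] [31 31 34]
351 [ 0.4262 -0.3305  0.0525] [ 0.4248 -0.332   0.0705] [79 79 82]
354 [ 0.4208 -0.3301  0.0623] [ 0.4244 -0.3307  0.0711] [ 99  98 101]
357 [ 0.4195 -0.3289  0.0647] [ 0.4285 -0.3286  0.0644] [217 220 223]
360 [ 0.4195 -0.3276  0.0648] [ 0.4282 -0.3273  0.0649] [240 242 244]
363 [ 0.4195 -0.3262  0.0648] [ 0.4282 -0.3259  0.0649] [240 241 243]
366 [ 0.4197 -0.3248  0.0644] [ 0.4283 -0.3245  0.0647] [238 240 242]
369 [ 0.4195 -0.3235  0.0647] [ 0.4288 -0.323   0.0639] [226 228 231]
372 [ 0.4336 -0.3177  0.0388] [ 0.4444 -0.3171  0.0386] [181 186 193]
375 [ 0.4334 -0.3161  0.0392] [ 0.4443 -0.3155  0.0387] [186 192 200]
```

Force has fallen back to 4 N with the joint ≈0.048: past the click. Back off, lift, check.

Call:
step_arm(moves=[[0,-5,0,0,0,0,0],[0,-15,0,0,0,0,0],[0,-30,0,0,0,0,0],[0,-45,-10,0,0,0,0],[0,-60,-50,0,0,0,0],[0,-80,-95,0,0,0,0],[0,-90,-110,0,0,0,0],[0,-90,-110,0,0,0,0]])

```text
clock: 8.5
tcp_pos: [0.4302, -0.4374, 0.135]
orientation: [0.005, 3.139, -0.006]
contact_force: [0.3, 0.4, -0.9]
grip_width: -0.0004
gripper_force: 0.0
```

```bash
python3 - <<'E'
from h import *
f=grab('wrist','w8.png')
delta([])
t=r.grab_frame('top')['image'][140:260,220:440]
cv2.imwrite('pics/c8.png',np.vstack([f['image'][100:350,:,::-1],cv2.resize(t,(640,349))[:,:,::-1]]))
for j in (0,.043): print(j,cv2.projectPoints(np.array([(.430,-.3776+j,.065)]),f['rvec'],f['tvec'],f['mtx'],None)[0].ravel().round(0)-[0,100])
E
```

```text
tcp [ 0.4298 -0.435   0.1328] ydir [ 0.002  1.    -0.   ] z [ 0. -0. -1.] F [ 0.5 -0.5 -0.7] t 8.55
turn [-0.     0.    -0.002]
0 [398. 103.]
0.043 [451. 103.]
```

View pics/c8.png

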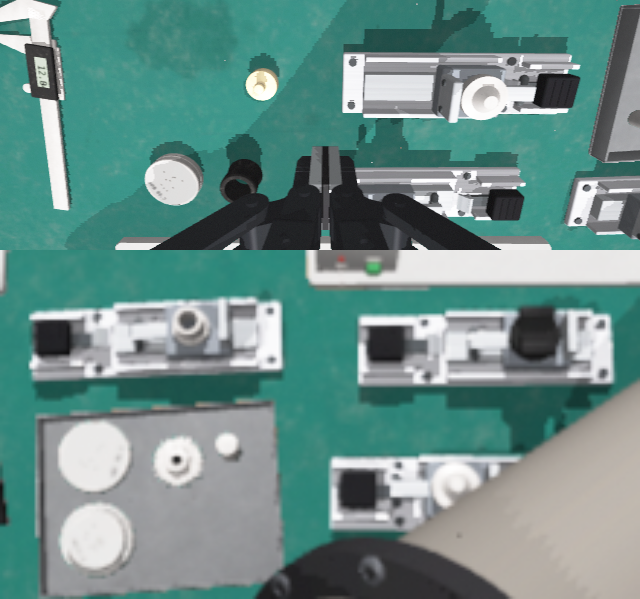

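The spot plate's rear face is at (449,100), against 451 predicted for latched. The V anvil is out (535,335), the bush is out (190,325), and the arm is clear.

```bash
python3 -c "
from bench import r
print(r.hand_in())"
```

```text
the job is handed in; nothing more can be done
None
```

The job is handed in: the V carriage is sprung out, the spot carriage is latched in by itself, the bush carriage is still out, and the arm is clear; the final camera views confirmed this, but the hand-in call returned no verdict.

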